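# Hold a bayonet filler cap at its half-way vent position

## Task

Swing the steel hasp strap fully back off the oil reservoir's filler neck, then set the red bayonet cap into the neck with its two lugs in the two slots. Turn the cap clockwise (seen from above) to the green half-way marks, short of the lock click; it is sprung and would turn back, so finish while still gripping it there, and leave the other things on the bench alone.

Things in the scene. Friction and masses are not known exactly. Their poses are not given: they have to be found in the camera images.
- reservoir: Grey steel oil reservoir, fixed to the bench, 200 x 170 mm, its dark cover plate 70 mm high; origin under its centre, z up, its -x side faces the robot at yaw 0. An aluminium filler neck stands at its centre, outside diameter 82 mm at the collar, bore 48 mm. The hasp's hinge is on its +x side; the staple is on the -x side, 45 to 61 mm from the neck's axis, 5 mm wide, top 122 mm above the bench
- neck_mouth (a point): Centre of the neck's mouth at the top of its lip, 105 mm above the bench; axes as the reservoir's. The lip, 6 mm thick, has two slots on the +x and -x sides, 15 mm wide, out to 32 mm from the axis; the lugs run in a track beneath it. Marks on the collar: white at the slots, green half-way (45 deg clockwise from above), red locked (95 deg). A stop blocks turning anticlockwise
- hasp_hinge (a point): Middle of the hasp's hinge pin, 50 mm from the neck's axis on the +x side of the reservoir, 111 mm above the bench; the pin lies along the reservoir's y
- hasp_end (a point): Middle of the hasp's rolled free end. The hasp is a steel strap 26 mm wide, 4 mm thick, that at first lies across the mouth, its slot over the staple. The rolled end is a bar 12 mm thick and 26 mm long, parallel to the hinge pin and 122 mm from it; pinched by its two ends (across the strap) it pivots between the fingers as the strap swings up and over
- hasp (a joint): Angle of the hasp in rad: 0 lying level over the mouth (it may start up to 0.25 above that), 1.57 straight up, 2.5 fully back at its stop on the far (+x) side. The hinge is stiff (0.2 N m), so the strap stays where it is left
- cap: Loose red bayonet cap, about 0.15 kg, standing upright on its plug; origin in the middle of the plug's underside, z up. Black plug 42 mm diameter, 18 mm long; two steel lugs along the cap's +x and -x, 10 mm wide, 5 to 10 mm above the origin, reaching 29.5 mm from the axis; disc 68 mm diameter from 18 to 26 mm. Fits either way round, with 2.5 mm play about
- cap_rim (a point): On the cap's axis at the underside of its disc, 18 mm above its origin; meets point neck_mouth when the cap is fully in, the disc resting on the lip. The lugs then have 2 mm play in height under the lip once turned
- cap_grip (a point): On the cap's axis in its grip bar, 46 mm above its origin. The bar lies along the cap's x, above the lugs, 52 mm long, 14 mm thick, from 25 to 61 mm above the origin, with a white line on top
- follower (a joint): Spring ring inside the neck that the lugs push round as the cap is turned clockwise, in rad: 0 at rest; it follows the cap from about 6 deg (0.1 rad) on, so it reads about 0.68 with the cap at the green marks. It pushes back with 0.05 to 0.15 N m. The lock's spring pins are felt from about 1.0; past about 1.2 it snaps on into the lock
- tape_measure: Red tape measure, 62 x 79 x 36 mm, bystander; origin under its centre
- pipe_elbow: Black pipe elbow, 67 x 67 x 42 mm, bystander; origin under its centre
- spanner: Steel spanner, 189 x 37 x 10 mm, bystander
- pencil: Red pencil, 158 mm long, bystander
- offcut1: Wood offcut, 45 x 110 x 32 mm, bystander
- offcut2: Wood offcut, 40 x 85 x 25 mm, bystander
Not all that is in view belongs to the job. Of the things like the cap, leave any that is turquoise; of the rest the smaller one is meant.

How it is judged:
By the outcome, as a careful person would: the job done as asked, in the order asked, and still so for the second after the job is handed in, while the arm keeps its last pose, push and grip.
It also fails if it takes over 66 s, if anything falls off the work surface, if the arm or the gripper's body presses on something with over 40 N, if the wrist force passes 120 N, or if a joint passes its speed limit or range.

## Robot

A 7-joint arm with a two-finger parallel gripper is mounted at the origin on a cart in front of the work surface, level with it; the furniture and walls round the work are solid. World frame = base frame: x ahead of the robot, y to its left, z up, the work surface at z = 0. Lengths are in m, angles in rad, forces in N, time in s.
With the tool pointing down it reaches from about 0.425 to 0.925 m from the base axis. Payload 6.8 kg.
Tool frame: the origin (TCP) lies at the very end of the fingers, on their centre line; the grasp point (between the pads) lies 19 mm behind it (bot.grasp_offset is the distance from the TCP to the grasp point, in m); z points along the fingers, y is the direction in which the jaws open and shut (so a half turn about z gives the same grasp; the last joint's range is limited). The gripper opens to 85 mm and grips with 20 to 120 N. Pads are 22 mm wide; open, the fingers measure 114 mm over their backs; the gripper's body (76 mm by 85 mm) begins 54 mm behind the grasp point. The pads swing forward as they close: fully open they stand 13 mm farther back than shut.
Start: joints at [-1.432, 0.477, 0.022, 1.555, -0.011, 1.109, -0.083], TCP at [0.165, 0.655, 0.231] pointing down, gripper open.
Joint ranges: [-2.96, 2.96], [-0.34, 2.1], [-1.41, 1.46], [0.24, 2.44], [-1.37, 4.51], [0.17, 1.92], [-2.96, 2.96]. Speed limits (rad/s): [2.39, 2.39, 3.14, 3.14, 3.14, 3.14, 3.14].

## Interface

Orientations are given as a unit quaternion [w, x, y, z].
In Python, from station import monitor, cams, bot, finder gives the robot as it stands.
- The arm moves only by the tool jog_arm, never from a script. Its argument "plan" is a list of rows, each an object of numbers: "x", "y", "z": the shift along the tool's x, y, z as a fraction of full scale; "wx", "wy", "wz": the turn, a rotation vector about the tool's x, y, z as a fraction of full scale. A call has 1 to 12 rows; each row is the pose to reach, as a shift and turn from the pose measured when the call began, along the tool's axes at that moment, turning the shorter way round; what a row does not reach only later rows make up. Full scale, the value 1, is 20 cm for a shift and 180 degrees for a turn. A row lasts 1/12 s, in which the tool goes at most 41.7 mm and 7.16 degrees, less where a joint would pass 70% of its speed; a pose out of reach is approached as far as the arm can. A call with a number of a shift or a turn outside -1 to 1 is refused whole. A call with a gripper value outside its range is refused whole. "hand" is the opening, from -1 (shut) to 1 (fully open), set as the call begins (left out, the last holds). The fingers move at their own pace and stop on an object; "grip_force" is the grip in N (left out, the last holds). Time passes only in rows, so rows that repeat a pose let the fingers close. It gives the time, the measured TCP pose, the force and the opening at its end, in the units of the state.
- monitor.get_obs(): the state, without advancing time (a new reading comes with each control period).
- cams.read_camera(name): name is "scene" or "top" or "wrist"; returns the picture (384x512x3 uint8, red, green, blue); there is no depth.
- cams.get_calibration(name): a dict with "fx", "fy", "cx", "cy" (pixels), "extrinsics" (4x4, takes a point from world to camera coordinates). Camera axes: x right, y down, z forward; pixel columns grow to the right and rows downward; lengths in m; the calibration is good to about 2 mm. A picture is of the moment at which its call begins: read the wrist's pose just before it. get_calibration takes no time and is no camera call; for the wrist camera it gives the pose at the moment of the call.
- bot.hand_in(): hands the job in, once; it reports no verdict.
Trained networks look in the newest picture that a camera, given by its name, has taken for a name from the list of things; names that differ only in an ending like _2 or _b are one class to them, and where a whole thing is asked for, a point or a joint stands for the part that bears it (a point fixed in the world has none). Each returns a list of dicts, best first, with "confidence" (0 to 1); they miss things now and then, are a little off and sometimes report something else, mostly with a low value. They report only what shows in the picture. A call takes as long as a camera call. They do not tell look-alikes from the thing itself.
- finder.find_in(camera, target): "bbox" ([left, top, width, height] in pixels, round what is visible of it).
- finder.place_of(camera, target): "location" ([column, row] in pixels: a listed point, or the origin of a listed thing).
The state is a dict: "t": time; "q": joint angles; "joint_vel": joint speeds; "joint_torque": joint torques, N m; "eef_pos": TCP position; "tool_rot": TCP orientation; "contact_force": force on the tool from outside, world axes, zero at the start; "torque": the same for the moment, N m; "gripper_width": opening from 0.0 (shut) to 1.0 (fully open).
Only numpy, scipy, OpenCV 4.12 (cv2) and the standard library are available. Lean on these libraries where they do the work, as an engineer would, in place of code of your own. Each camera call takes 0.05 s, during which the arm holds its last target. There are 200 camera calls.

## Working session

There is one attempt and no reset: what is moved stays moved. The work goes in short steps, Python scripts to look and compute and a tool call to move; the robot and the scene stay as the last step left them, time stands still between calls to the robot, and variables do not carry over. Pictures are saved under pics/ and viewed, about 8 in all and at most 12, crops included, and the job is handed in when it is done.

Besides the shell and the picture viewer there is one more tool, called after "Emit:" as name(argument=value, ...) on one line, values as JSON. jog_arm: Moves the arm, as the interface text tells. Shift numbers are shares of 20 cm and turn numbers shares of 180 degrees, none past 1 either way. Its arguments: {"type":"object","properties":{"plan":{"type":"array","items":{"type":"object","properties":{"x":{"type":"number","minimum":-1,"maximum":1},"y":{"type":"number","minimum":-1,"maximum":1},"z":{"type":"number","minimum":-1,"maximum":1},"wx":{"type":"number","minimum":-1,"maximum":1},"wy":{"type":"number","minimum":-1,"maximum":1},"wz":{"type":"number","minimum":-1,"maximum":1}}}},"hand":{"type":"number"},"grip_force":{"type":"number"}},"required":["plan"]}

```bash
ls; mkdir -p pics; python3 - <<'E'
from station import monitor,cams,bot,finder
import cv2,numpy as np
o=monitor.get_obs();print(o['t'],o['eef_pos'],o['tool_rot'],o['gripper_width'],bot.grasp_offset)
ims=[]
for c in ("scene","top"):
    im=cams.read_camera(c);ims.append(im);cv2.imwrite(f"pics/{c}0.png",im[:,:,::-1])
    for t in("reservoir","neck_mouth","hasp_hinge","hasp_end","cap","cap_rim","cap_grip"):
        print(c,t,[(np.round(d['location']).tolist(),round(d['confidence'],2)) for d in finder.place_of(c,t)][:4])
    k=cams.get_calibration(c);print(k['fx'],k['fy'],k['cx'],k['cy'],np.round(k['extrinsics'],3).tolist())
E
```

```text
pics
0.0 [0.16481015 0.65396841 0.23032071] [-3.37660185e-05  1.23099592e-01  9.92393909e-01 -9.05196301e-04] 1.0014408993139439 0.0187
scene reservoir [([281.0, 221.0], 0.69), ([277.0, 191.0], 0.38)]
scene neck_mouth [([283.0, 185.0], 0.64)]
scene hasp_hinge []
scene hasp_end [([274.0, 192.0], 0.59)]
scene cap [([412.0, 258.0], 0.64), ([405.0, 279.0], 0.64), ([353.0, 233.0], 0.59)]
scene cap_rim [([416.0, 252.0], 0.93), ([352.0, 225.0], 0.73), ([405.0, 273.0], 0.57)]
scene cap_grip [([410.0, 262.0], 0.94), ([420.0, 241.0], 0.71), ([356.0, 209.0], 0.69)]
404.9523130084064 404.9523130084064 258.65311313860957 194.62025682331597 [[0.654, -0.756, 0.011, -0.271], [-0.287, -0.261, -0.922, 0.232], [0.7, 0.6, -0.388, 0.868], [0.0, 0.0, 0.0, 1.0]]
top reservoir [([253.0, 177.0], 0.76)]
top neck_mouth [([253.0, 173.0], 0.88)]
top hasp_hinge [([246.0, 163.0], 0.57)]
top hasp_end [([260.0, 186.0], 0.78), ([252.0, 173.0], 0.4)]
top cap [([349.0, 162.0], 0.72), ([300.0, 160.0], 0.68), ([354.0, 195.0], 0.55), ([346.0, 163.0], 0.2)]
top cap_rim [([304.0, 158.0], 0.88), ([354.0, 190.0], 0.76), ([345.0, 162.0], 0.53)]
top cap_grip [([304.0, 158.0], 0.96), ([351.0, 164.0], 0.74), ([358.0, 183.0], 0.46)]
390.9559052751354 390.9559052751354 253.7103829622601 192.0571289080427 [[-0.029, -1.0, -0.002, 0.027], [-0.977, 0.029, -0.21, 0.469], [0.21, -0.004, -0.978, 1.513], [0.0, 0.0, 0.0, 1.0]]
```

```bash
python3 -c "
import cv2,numpy as np
a=cv2.imread('pics/scene0.png');b=cv2.imread('pics/top0.png')
cv2.imwrite('pics/a.png',cv2.resize(a,(800,600)));cv2.imwrite('pics/b.png',cv2.resize(b,(800,600)))"
```

```text
(no output)
```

View pics/a.png

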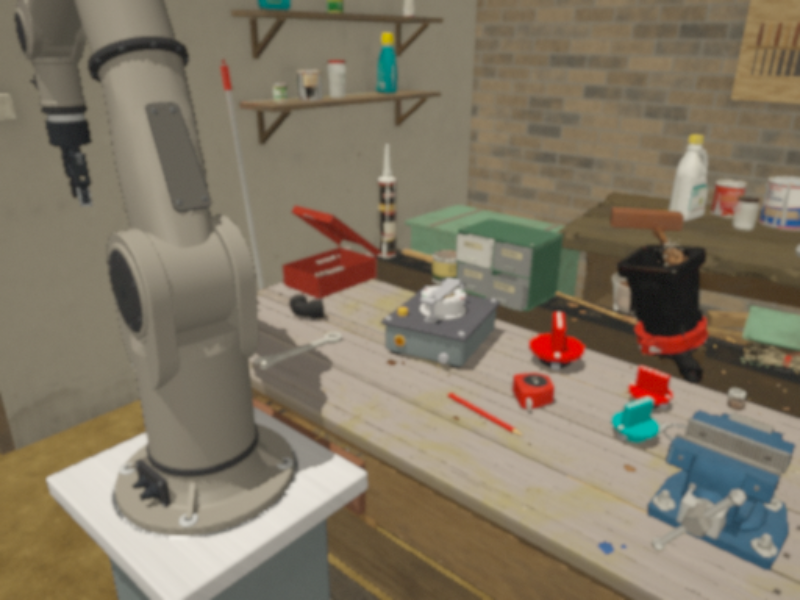

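View pics/b.png

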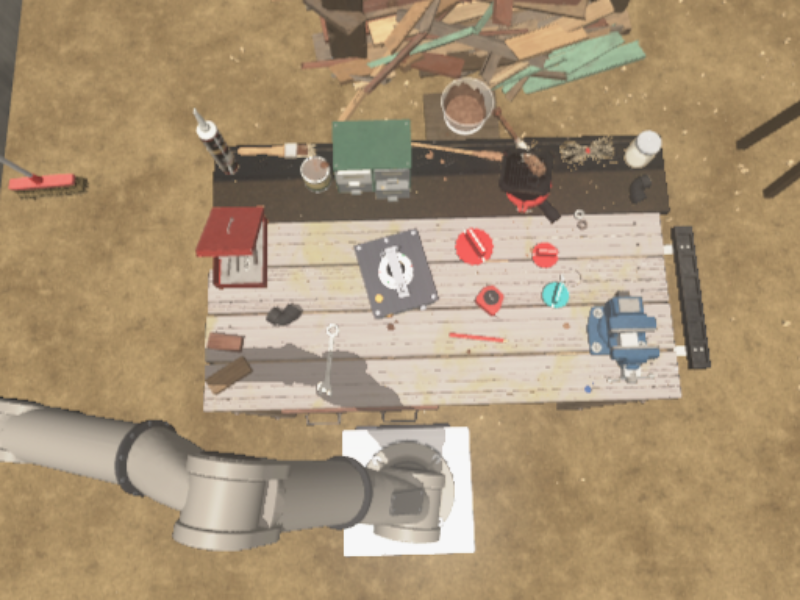

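The target cap is the small red one, at about (545,255) of 800 in the top view. The larger red cap is at (474,246) and the turquoise one at (555,293). The reservoir is at (397,272), with its strap running from lower right (staple) to upper left (hinge).

```bash
cat > h.py <<'E'
from station import monitor,cams,bot,finder
import cv2,numpy as np
from scipy.spatial.transform import Rotation as R
def P(k): return np.array([[k['fx'],0,k['cx']],[0,k['fy'],k['cy']],[0,0,1]])@np.array(k['extrinsics'])[:3]
def tri(obs):  # [(calib,(u,v))] -> point, rms px
    A=np.vstack([np.outer(uv,P(k)[2])-P(k)[:2] for k,uv in obs])
    X=np.linalg.svd(A)[2][-1];X=X[:3]/X[3]
    return X,[np.round(proj(k,X)-uv,1).tolist() for k,uv in obs]
def proj(k,X):
    p=P(k)@np.append(X,1);return p[:2]/p[2]
def onz(k,uv,z):
    M=P(k);H=np.c_[M[:,:2],M[:,2]*z+M[:,3]];p=np.linalg.solve(H,[uv[0],uv[1],1]);return p[:2]/p[2]
def pose():
    o=monitor.get_obs();w,x,y,z=o['tool_rot'];return np.array(o['eef_pos']),R.from_quat([x,y,z,w]),o
def rows(p,Rm,tgt,Rt):  # total shift/turn in units of the tool
    return np.round(Rm.inv().apply(np.array(tgt)-p)/.2,4),np.round((Rm.inv()*Rt).as_rotvec()/np.pi,4)
def down(th):  # tool down, tool y axis (jaws) horizontal at angle th from world x
    y=np.array([np.cos(th),np.sin(th),0]);z=np.array([0,0,-1.]);x=np.cross(y,z);return R.from_matrix(np.c_[x,y,z])
E
python3 - <<'E'
from h import *
s,t=cams.get_calibration("scene"),cams.get_calibration("top")
for n,a,b in(("mouth",(283,185),(253,173)),("end",(274,192),(260,186)),("cap",(412,258),(349,162)),("rim",(416,252),(345,162)),("big",(353,233),(300,160)),("turq",(405,279),(354,195)),("grip",(420,241),(351,164))):
    print(n,*tri([(s,a),(t,b)]))
print(onz(t,(349,162),.02), onz(t,(246,163),.11),onz(t,(260,186),.12),onz(t,(253,173),.11))
p,r,o=pose();print(r.as_matrix().round(3).tolist())
for th in (0.25,0.25+np.pi):print(rows(p,r,[.55,.0,.36],down(th+np.pi/2)))
k=cams.get_calibration("wrist");E=np.array(k['extrinsics']);c=-E[:3,:3].T@E[:3,3];print("cam in tool",r.inv().apply(c-p),"axis",r.inv().apply(E[2,:3]),k['fx'])
E
```

```text
mouth [0.53364351 0.01263007 0.11294681] [[-0.8, 0.1], [0.5, -0.5]]
end [ 0.47592023 -0.00764589  0.11473621] [[1.4, -0.2], [-0.8, 0.8]]
cap [ 0.59355067 -0.38267041 -0.00139831] [[2.9, -0.7], [-1.7, 1.1]]
rim [ 0.59916788 -0.37643722  0.00803834] [[-2.1, 0.5], [1.2, -0.8]]
big [ 0.617053   -0.1881927  -0.00970939] [[-0.8, 0.2], [0.5, -0.4]]
turq [ 0.45840495 -0.40343549  0.00861685] [[-2.9, 0.6], [1.6, -1.0]]
grip [ 0.57625017 -0.38812567  0.05484589] [[-2.0, 0.5], [1.2, -0.8]]
[ 0.59192976 -0.38454537] [0.57367946 0.04083614] [ 0.47765332 -0.01062857] [0.532532   0.01466325]
[[-0.97, 0.244, 0.0], [0.244, 0.97, 0.0], [0.0, 0.0, -1.0]]
(array([-2.6668, -2.7031, -0.6435]), array([ 0.    ,  0.    , -0.1581]))
(array([-2.6668, -2.7031, -0.6435]), array([ 0.    , -0.    ,  0.8419]))
cam in tool [ 0.08255628  0.00082677 -0.14272878] axis [-3.20684097e-01 -3.30972146e-04  9.47186149e-01] 336.13540592372783
```

Emit:
jog_arm(plan=[{"z": -0.2,"y": -0.1,"x": -0.1},{"z": -0.4,"x": -0.2,"y": -0.2},{"z": -0.65,"x": -0.3,"y": -0.3},{"z": -0.65,"x": -0.45,"y": -0.45},{"z": -0.65,"x": -0.6,"y": -0.6},{"z": -0.65,"x": -0.75,"y": -0.75},{"z": -0.65,"x": -0.9,"y": -0.9},{"z": -0.65,"x": -0.9,"y": -0.9}])

```text
invalid input at $.plan[0]: expected keys x, y, z, wx, wy, wz
```

Emit:
jog_arm(plan=[{"x": -0.15,"y": -0.15},{"x": -0.3,"y": -0.3},{"x": -0.45,"y": -0.45},{"x": -0.6,"y": -0.6},{"x": -0.75,"y": -0.75},{"x": -0.9,"y": -0.9},{"x": -0.9,"y": -0.9}])

```text
invalid input at $.plan[0]: expected keys x, y, z, wx, wy, wz
```

Emit:
jog_arm(plan=[{"x": -0.15,"y": -0.15},{"x": -0.3,"y": -0.3},{"x": -0.45,"y": -0.45},{"x": -0.6,"y": -0.6},{"x": -0.7,"y": -0.75},{"x": -0.7,"y": -0.9},{"x": -0.7,"y": -0.9},{"x": -0.7,"y": -0.9}])

```text
invalid input at $.plan[0]: expected keys x, y, z, wx, wy, wz
```

```bash
cat > look.py <<'E'
from h import *
import sys
def look(name,targets):
    p,r,o=pose();k=cams.get_calibration("wrist");im=cams.read_camera("wrist");cv2.imwrite(f"pics/{name}.png",cv2.resize(im,(800,600))[:,:,::-1])
    print(name,'t',o['t'],p.round(4),r.as_matrix()[:,1].round(3),'F',np.round(o['contact_force'],1))
    D={}
    for t in targets:
        D[t]=[(d['location'],d['confidence']) for d in finder.place_of("wrist",t)][:4]
        print(t,[(np.round(l,1).tolist(),round(c,2)) for l,c in D[t]])
    import pickle;pickle.dump((k,D),open(f"{name}.pkl","wb"))
if __name__=="__main__": look(sys.argv[1],sys.argv[2:])
E
python3 look.py w1 reservoir neck_mouth hasp_hinge hasp_end
```

```text
w1 t 0.8 [0.1649 0.6546 0.2313] [0.244 0.97  0.   ] F [ 0.   0.9 -0.6]
reservoir []
neck_mouth []
hasp_hinge [([116.9, 284.9], 0.36)]
hasp_end [([120.1, 285.8], 0.72)]
```

View pics/w1.png

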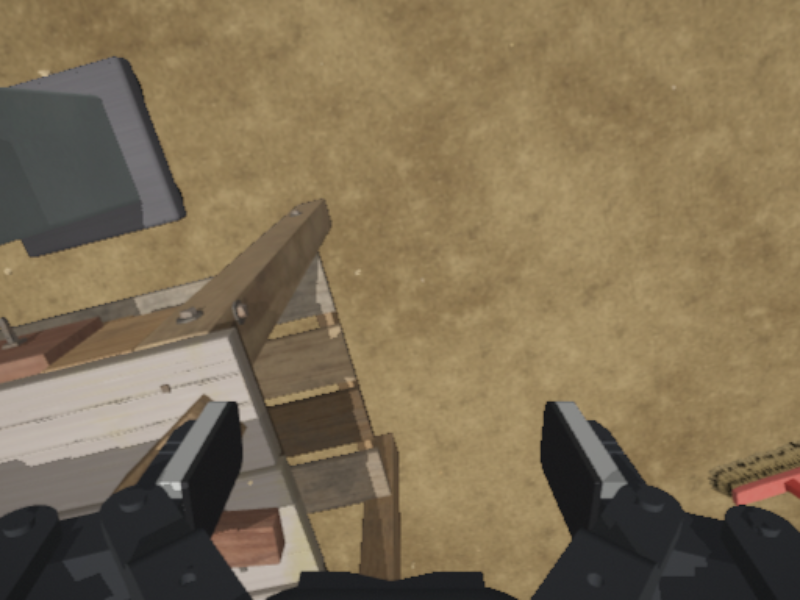

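The moves were refused because each row needs all six keys. The picture shows only the starting view, with the bench corner at lower left.

Emit:
jog_arm(plan=[{"x": -0.1,"y": -0.1,"z": -0.2,"wx": 0,"wy": 0,"wz": 0},{"x": -0.2,"y": -0.2,"z": -0.4,"wx": 0,"wy": 0,"wz": 0},{"x": -0.35,"y": -0.35,"z": -0.65,"wx": 0,"wy": 0,"wz": 0},{"x": -0.5,"y": -0.5,"z": -0.65,"wx": 0,"wy": 0,"wz": 0},{"x": -0.65,"y": -0.65,"z": -0.65,"wx": 0,"wy": 0,"wz": 0},{"x": -0.8,"y": -0.8,"z": -0.65,"wx": 0,"wy": 0,"wz": 0},{"x": -0.9,"y": -0.9,"z": -0.65,"wx": 0,"wy": 0,"wz": 0}])

```text
t: 1.63
eef_pos: [0.2872, 0.4498, 0.3618]
tool_rot: [0.0, 0.123, 0.992, 0.001]
contact_force: [0.5, 1.1, -0.2]
gripper_width: 1.0
```

Emit:
jog_arm(plan=[{"x": -0.15,"y": -0.15,"z": 0,"wx": 0,"wy": 0,"wz": 0},{"x": -0.3,"y": -0.3,"z": 0,"wx": 0,"wy": 0,"wz": 0},{"x": -0.45,"y": -0.45,"z": 0,"wx": 0,"wy": 0,"wz": 0},{"x": -0.6,"y": -0.6,"z": 0,"wx": 0,"wy": 0,"wz": 0},{"x": -0.75,"y": -0.75,"z": 0,"wx": 0,"wy": 0,"wz": 0},{"x": -0.9,"y": -0.9,"z": 0,"wx": 0,"wy": 0,"wz": 0},{"x": -0.9,"y": -0.9,"z": 0,"wx": 0,"wy": 0,"wz": 0}])

```text
t: 2.22
eef_pos: [0.4215, 0.2239, 0.3621]
tool_rot: [0.001, 0.128, 0.992, 0.001]
contact_force: [0.1, -0.9, 0.4]
gripper_width: 1.0
```

Emit:
jog_arm(plan=[{"x": -0.15,"y": -0.15,"z": 0,"wx": 0,"wy": 0,"wz": 0},{"x": -0.3,"y": -0.3,"z": 0,"wx": 0,"wy": 0,"wz": 0},{"x": -0.45,"y": -0.45,"z": 0,"wx": 0,"wy": 0,"wz": 0},{"x": -0.55,"y": -0.6,"z": 0,"wx": 0,"wy": 0,"wz": 0},{"x": -0.6,"y": -0.75,"z": 0,"wx": 0,"wy": 0,"wz": 0},{"x": -0.65,"y": -0.9,"z": 0,"wx": 0,"wy": 0,"wz": 0},{"x": -0.65,"y": -0.9,"z": 0,"wx": 0,"wy": 0,"wz": 0},{"x": -0.65,"y": -0.9,"z": 0,"wx": 0,"wy": 0,"wz": 0}])

```text
t: 2.88
eef_pos: [0.5015, 0.0148, 0.3623]
tool_rot: [0.002, 0.131, 0.991, 0.001]
contact_force: [-0.3, 1.2, 0.7]
gripper_width: 0.999
```

```bash
python3 look.py w2 reservoir neck_mouth hasp_hinge hasp_end
```

```text
w2 t 2.8833 [0.5015 0.0148 0.3623] [0.259 0.966 0.002] F [-0.3  1.2  0.7]
reservoir [([255.8, 159.1], 0.73)]
neck_mouth [([252.2, 178.7], 0.98)]
hasp_hinge [([276.0, 211.1], 0.6)]
hasp_end [([226.5, 131.8], 0.73)]
```

View pics/w2.png

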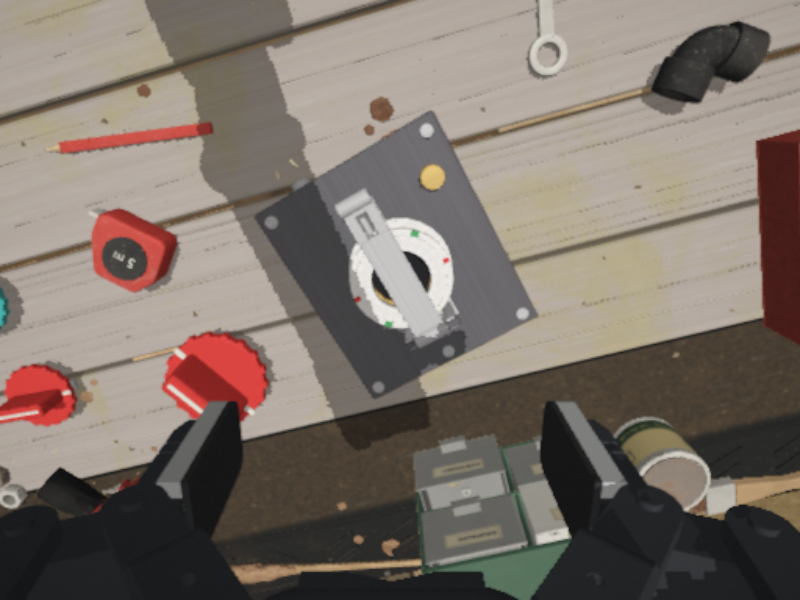

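The strap's rolled end is at raw (225,130) and the hinge at about (278,211). The mouth is at (252,178), and the small red cap shows at the left edge at about (22,252). I'll take a second wrist view about 16 cm to the right.

Emit:
jog_arm(plan=[{"x": 0,"y": -0.2,"z": 0,"wx": 0,"wy": 0,"wz": 0},{"x": 0,"y": -0.4,"z": 0,"wx": 0,"wy": 0,"wz": 0},{"x": 0,"y": -0.6,"z": 0,"wx": 0,"wy": 0,"wz": 0},{"x": 0,"y": -0.8,"z": 0,"wx": 0,"wy": 0,"wz": 0},{"x": 0,"y": -0.8,"z": 0,"wx": 0,"wy": 0,"wz": 0},{"x": 0,"y": -0.8,"z": 0,"wx": 0,"wy": 0,"wz": 0}])

```text
t: 3.63
eef_pos: [0.4606, -0.1379, 0.362]
tool_rot: [0.002, 0.129, 0.992, 0.001]
contact_force: [0.8, 1.2, 0.8]
gripper_width: 1.0
```

```bash
python3 look.py w3 reservoir neck_mouth hasp_hinge hasp_end cap cap_rim cap_grip; python3 - <<'E'
from h import *
import pickle
(k2,a),(k3,b)=[pickle.load(open(f,'rb')) for f in('w2.pkl','w3.pkl')]
for n in('reservoir','neck_mouth','hasp_hinge','hasp_end'):
    if a[n] and b[n]: print(n,*tri([(k2,a[n][0][0]),(k3,b[n][0][0])]))
for n,z in(('cap',0),('cap_rim',.018),('cap_grip',.046)):
    print(n,[onz(k3,l,z).round(3).tolist() for l,c in b[n]])
E
```

```text
w3 t 3.6333 [ 0.4606 -0.1379  0.362 ] [0.255 0.967 0.002] F [0.8 1.2 0.8]
reservoir [([356.8, 161.4], 0.84)]
neck_mouth [([381.4, 177.3], 0.64), ([355.9, 162.0], 0.34), ([191.1, 158.2], 0.21)]
hasp_hinge [([398.3, 214.7], 0.96)]
hasp_end [([364.8, 133.4], 0.75)]
cap [([128.0, 245.9], 0.83), ([92.3, 190.1], 0.68), ([238.5, 233.0], 0.63)]
cap_rim [([87.3, 190.6], 0.9), ([122.0, 252.9], 0.71)]
cap_grip [([75.2, 199.3], 0.73), ([236.8, 252.9], 0.57)]
reservoir [ 0.54358716  0.01430475 -0.00738155] [[-0.0, 1.0], [0.0, -1.0]]
neck_mouth [0.5356109  0.00963297 0.11120403] [[-0.0, -0.9], [0.0, 0.9]]
hasp_hinge [0.59079544 0.02666786 0.10435348] [[-0.0, 1.6], [0.0, -1.6]]
hasp_end [ 0.47329215 -0.00421418  0.11969196] [[-0.0, 0.6], [0.0, -0.6]]
cap [[0.589, -0.382], [0.482, -0.4], [0.613, -0.196]]
cap_rim [[0.477, -0.398], [0.591, -0.387]]
cap_grip [[0.479, -0.404], [0.624, -0.201]]
```

View pics/w3.png

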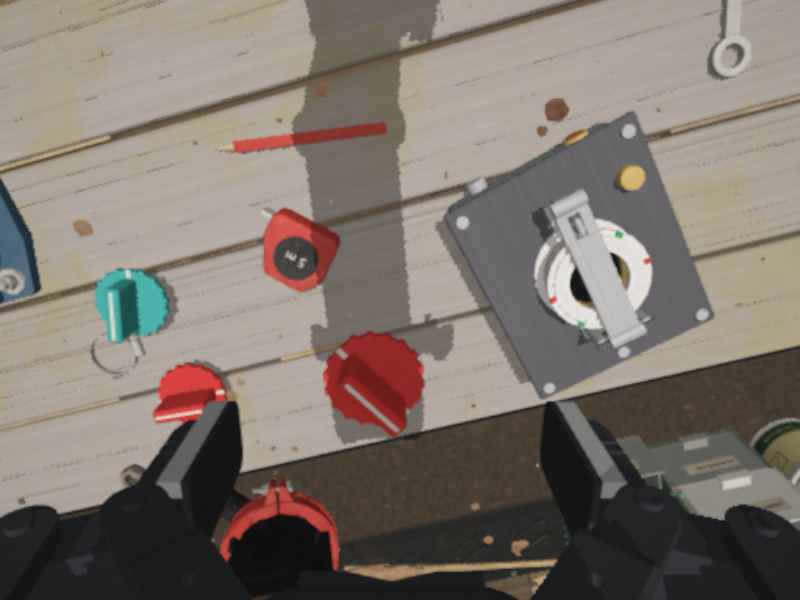

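```bash
python3 - <<'E'
from h import *
import pickle
(k2,a),(k3,b)=[pickle.load(open(f,'rb')) for f in('w2.pkl','w3.pkl')]
A=np.array([(271,222),(427,130),(522,313),(378,387)])*.64-.2;B=np.array([(462,222),(628,130),(703,314),(549,388)])*.64-.2
X=np.array([tri([(k2,p),(k3,q)])[0] for p,q in zip(A,B)]);print(X.round(4),X.mean(0))
fx=(X[2]+X[3]-X[0]-X[1])/2;fy=(X[1]+X[2]-X[0]-X[3])/2
print(fx,fy,'yaw',np.arctan2(fx[1],fx[0]),np.arctan2(-fy[0],fy[1]))
# hand pixels: strap end centre, hinge
for n,p,q in(('end',(353,203),(569,204)),('hinge',(438,331),(633,333)),('ringc',(401,274),(594,275))):
    print(n,*tri([(k2,np.array(p)*.64-.2),(k3,np.array(q)*.64-.2)]))
E
```

```text
[[ 0.4733 -0.079   0.073 ]
 [ 0.4363  0.063   0.0707]
 [ 0.6051  0.1063  0.0766]
 [ 0.6437 -0.0344  0.0738]] [0.53961183 0.01397038 0.07351978]
[0.16960349 0.04397176 0.00334098] [-0.03785492  0.14142124  0.00029737] yaw 0.25367676052434646 0.26154345445960536
end [ 0.47042009 -0.0043739   0.11851649] [[-0.0, 0.2], [0.0, -0.2]]
hinge [0.58814715 0.03212618 0.11186386] [[-0.0, 0.4], [0.0, -0.4]]
ringc [0.53933427 0.01442136 0.09204872] [[-0.0, 0.1], [0.0, -0.1]]
```

```bash
python3 - <<'E'
from h import *
t=cams.get_calibration("top")
for z in(.1,.15,.2):print(onz(t,(240,125),z),onz(t,(215,122),z),onz(t,(238,80),z))
p,r,o=pose();yaw=.258
print(rows(p,r,[.470,-.004,.20],down(yaw+np.pi/2)),rows(p,r,[.470,-.004,.098],down(yaw+np.pi/2)))
E
```

```text
[0.73594489 0.06116477] [0.75175677 0.16145474] [0.93318092 0.06519265]
[0.71581859 0.05975783] [0.73109567 0.15665574] [0.9063836  0.06364948]
[0.69569229 0.05835089] [0.71043457 0.15185674] [0.87958628 0.06210631]
(array([0.1241, 0.6462, 0.8086]), array([ 0.0003,  0.0007, -0.1625])) (array([0.1251, 0.6454, 1.3186]), array([ 0.0003,  0.0007, -0.1625]))
```

Emit:
jog_arm(plan=[{"x": 0.03,"y": 0.15,"z": 0,"wx": 0,"wy": 0,"wz": -0.03},{"x": 0.06,"y": 0.3,"z": 0.1,"wx": 0,"wy": 0,"wz": -0.06},{"x": 0.09,"y": 0.45,"z": 0.3,"wx": 0,"wy": 0,"wz": -0.09},{"x": 0.124,"y": 0.6,"z": 0.5,"wx": 0,"wy": 0,"wz": -0.12},{"x": 0.124,"y": 0.646,"z": 0.65,"wx": 0,"wy": 0,"wz": -0.1625},{"x": 0.124,"y": 0.646,"z": 0.75,"wx": 0,"wy": 0,"wz": -0.1625},{"x": 0.124,"y": 0.646,"z": 0.8,"wx": 0,"wy": 0,"wz": -0.1625},{"x": 0.124,"y": 0.646,"z": 0.8,"wx": 0,"wy": 0,"wz": -0.1625},{"x": 0.124,"y": 0.646,"z": 0.8,"wx": 0,"wy": 0,"wz": -0.1625}])

```text
t: 4.78
eef_pos: [0.4706, -0.0047, 0.2025]
tool_rot: [0.001, -0.128, 0.992, 0.0]
contact_force: [-0.7, -0.3, 0.7]
gripper_width: 1.003
```

```bash
python3 look.py w4 hasp_end hasp_hinge; python3 - <<'E'
from h import *
import pickle
k,D=pickle.load(open('w4.pkl','rb'))
for n,l in D.items():
    if l: print(n,onz(k,l[0][0],.117))
p,r,o=pose();print(rows(p,r,[.470,-.004,.098],down(.258+np.pi/2)))
E
```

```text
w4 t 4.7833 [ 0.4706 -0.0047  0.2025] [-0.253  0.967 -0.   ] F [-0.7 -0.3  0.7]
hasp_end [([252.1, 196.8], 0.73)]
hasp_hinge [([249.4, 328.1], 0.68)]
hasp_end [ 0.46965301 -0.00282313]
hasp_hinge [0.5825733  0.02458665]
(array([0.0093, 0.0045, 0.5277]), array([ 0.0001,  0.0019, -0.0005]))
```

View pics/w4.png

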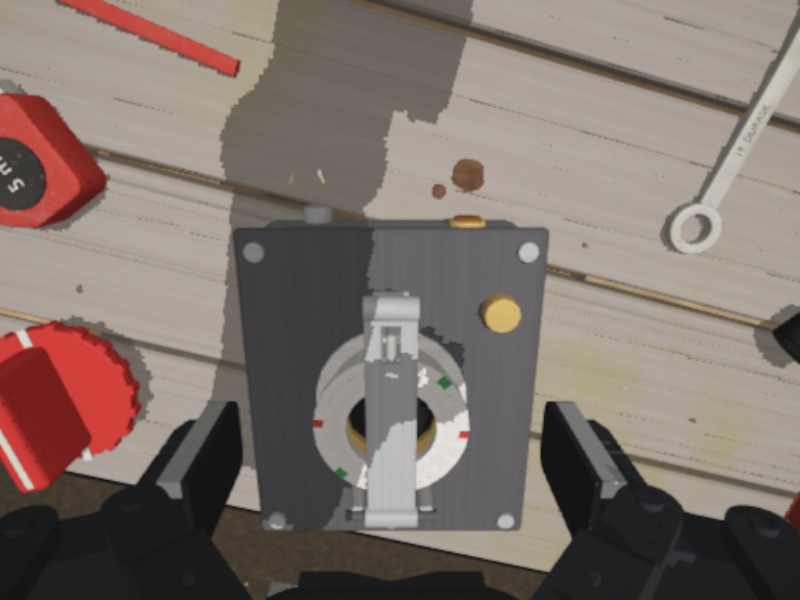

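Alignment over the strap is good, with the rolled end at (392,308) of 800. A yellow knob sits about 50 mm to the right, so I'll descend with the jaws half shut.

Emit:
jog_arm(plan=[{"x": 0.005,"y": 0.006,"z": 0.05,"wx": 0,"wy": 0.002,"wz": 0},{"x": 0.009,"y": 0.006,"z": 0.1,"wx": 0,"wy": 0.002,"wz": 0},{"x": 0.009,"y": 0.006,"z": 0.15,"wx": 0,"wy": 0.002,"wz": 0},{"x": 0.009,"y": 0.006,"z": 0.25,"wx": 0,"wy": 0.002,"wz": 0},{"x": 0.009,"y": 0.006,"z": 0.35,"wx": 0,"wy": 0.002,"wz": 0},{"x": 0.009,"y": 0.006,"z": 0.42,"wx": 0,"wy": 0.002,"wz": 0},{"x": 0.009,"y": 0.006,"z": 0.48,"wx": 0,"wy": 0.002,"wz": 0},{"x": 0.009,"y": 0.006,"z": 0.525,"wx": 0,"wy": 0.002,"wz": 0},{"x": 0.009,"y": 0.006,"z": 0.525,"wx": 0,"wy": 0.002,"wz": 0},{"x": 0.009,"y": 0.006,"z": 0.525,"wx": 0,"wy": 0.002,"wz": 0}], hand=0.05)

```text
t: 5.77
eef_pos: [0.4695, -0.004, 0.098]
tool_rot: [-0.001, -0.128, 0.992, 0.0]
contact_force: [0.7, -0.6, 0.9]
gripper_width: 0.525
```

Emit:
jog_arm(plan=[{"x": 0,"y": 0,"z": 0,"wx": 0,"wy": 0,"wz": 0},{"x": 0,"y": 0,"z": 0,"wx": 0,"wy": 0,"wz": 0},{"x": 0,"y": 0,"z": 0,"wx": 0,"wy": 0,"wz": 0},{"x": 0,"y": 0,"z": 0,"wx": 0,"wy": 0,"wz": 0},{"x": 0,"y": 0,"z": 0,"wx": 0,"wy": 0,"wz": 0},{"x": 0,"y": 0,"z": 0,"wx": 0,"wy": 0,"wz": 0}], hand=-1, grip_force=40)

```text
t: 6.27
eef_pos: [0.4702, -0.0049, 0.0986]
tool_rot: [-0.0, -0.127, 0.992, -0.0]
contact_force: [1.0, -5.7, 1.2]
gripper_width: 0.293
```

```bash
python3 - <<'E'
from h import *
p,r,o=pose();print(o['t'],p,o['gripper_width'],o['contact_force'],r.as_matrix().round(3).tolist())
u=np.array([np.cos(.258),np.sin(.258),0]);c=np.array([.5396,.0142,.111])+.05*u
g=p-r.as_matrix()[:,2]*.0187; d=g-c; a0=np.arctan2(d[2],-d@u);L=np.hypot(d[2],d@u);print('a0',a0,'L',L)
for a in np.linspace(a0,2.6,17):
    v=-np.cos(a)*u*.122+np.array([0,0,np.sin(a)*.122])-(-np.cos(a0)*u*.122+np.array([0,0,np.sin(a0)*.122]))
    print(round(a,2),np.round(r.inv().apply(v)/.2,3))
E
```

```text
6.2667 [ 0.47017732 -0.00491268  0.09861446] 0.2927734049162113 [ 1.04725011 -5.73484966  1.16029223] [[-0.968, -0.252, -0.0], [-0.252, 0.968, -0.001], [0.0, -0.001, -1.0]]
a0 0.051712998994627904 L 0.1221601062909156
0.05 [0. 0. 0.]
0.21 [-0.013 -0.    -0.096]
0.37 [-0.04  -0.    -0.189]
0.53 [-0.083 -0.    -0.277]
0.69 [-0.138  0.    -0.356]
0.85 [-0.206  0.    -0.426]
1.01 [-0.283  0.    -0.484]
1.17 [-0.369  0.001 -0.529]
1.33 [-0.461  0.001 -0.56 ]
1.49 [-0.557  0.001 -0.576]
1.64 [-0.654  0.001 -0.577]
1.8 [-0.75   0.002 -0.562]
1.96 [-0.842  0.002 -0.532]
2.12 [-0.929  0.002 -0.488]
2.28 [-1.007  0.002 -0.431]
2.44 [-1.075  0.003 -0.362]
2.6 [-1.132  0.003 -0.283]
```

Emit:
jog_arm(plan=[{"x": -0.013,"y": 0,"z": -0.096,"wx": 0,"wy": 0,"wz": 0},{"x": -0.04,"y": 0,"z": -0.189,"wx": 0,"wy": 0,"wz": 0},{"x": -0.083,"y": 0,"z": -0.277,"wx": 0,"wy": 0,"wz": 0},{"x": -0.138,"y": 0,"z": -0.356,"wx": 0,"wy": 0,"wz": 0},{"x": -0.206,"y": 0,"z": -0.426,"wx": 0,"wy": 0,"wz": 0},{"x": -0.283,"y": 0,"z": -0.484,"wx": 0,"wy": 0,"wz": 0},{"x": -0.369,"y": 0,"z": -0.529,"wx": 0,"wy": 0,"wz": 0},{"x": -0.461,"y": 0,"z": -0.56,"wx": 0,"wy": 0,"wz": 0},{"x": -0.557,"y": 0,"z": -0.576,"wx": 0,"wy": 0,"wz": 0},{"x": -0.557,"y": 0,"z": -0.576,"wx": 0,"wy": 0,"wz": 0}])

```text
t: 7.1
eef_pos: [0.5801, 0.0238, 0.2147]
tool_rot: [0.001, -0.128, 0.992, -0.001]
contact_force: [-2.3, -0.3, 7.7]
gripper_width: 0.289
```

```bash
python3 - <<'E'
from h import *
p,r,o=pose();print(o['t'],p,o['gripper_width'],o['contact_force'],r.as_matrix().round(3).tolist())
u=np.array([np.cos(.258),np.sin(.258),0]);c=np.array([.5396,.0142,.111])+.05*u
g=p-r.as_matrix()[:,2]*.0187; d=g-c; a0=np.arctan2(d[2],-d@u);L=np.hypot(d[2],d@u);print('a0',a0,'L',L)
for a in list(np.arange(a0+.13,2.6,.13))+[2.5,2.55,2.6]:
    v=c+.122*(-np.cos(a)*u+np.array([0,0,np.sin(a)]))-g
    print(round(a,2),np.round(r.inv().apply(v)/.2,3))
E
```

```text
7.1 [0.5800556  0.02380915 0.21473886] 0.2885208063665294 [-2.32070169 -0.31511719  7.71310099] [[-0.967, -0.253, 0.001], [-0.253, 0.967, -0.002], [-0.001, -0.002, -1.0]]
a0 1.5018827838162718 L 0.12273012647163786
1.63 [-0.079  0.005  0.003]
1.76 [-0.158  0.005  0.013]
1.89 [-0.235  0.005  0.034]
2.02 [-0.308  0.006  0.064]
2.15 [-0.377  0.006  0.103]
2.28 [-0.44   0.006  0.15 ]
2.41 [-0.497  0.006  0.206]
2.54 [-0.546  0.006  0.268]
2.5 [-0.531  0.006  0.248]
2.55 [-0.548  0.006  0.273]
2.6 [-0.565  0.007  0.298]
```

Emit:
jog_arm(plan=[{"x": -0.079,"y": 0,"z": 0.003,"wx": 0,"wy": 0,"wz": 0},{"x": -0.158,"y": 0.002,"z": 0.013,"wx": 0,"wy": 0,"wz": 0},{"x": -0.235,"y": 0.002,"z": 0.034,"wx": 0,"wy": 0,"wz": 0},{"x": -0.308,"y": 0.002,"z": 0.064,"wx": 0,"wy": 0,"wz": 0},{"x": -0.377,"y": 0.002,"z": 0.103,"wx": 0,"wy": 0,"wz": 0},{"x": -0.44,"y": 0.002,"z": 0.15,"wx": 0,"wy": 0,"wz": 0},{"x": -0.497,"y": 0.002,"z": 0.206,"wx": 0,"wy": 0,"wz": 0},{"x": -0.53,"y": 0.002,"z": 0.247,"wx": 0,"wy": 0,"wz": 0},{"x": -0.545,"y": 0.002,"z": 0.267,"wx": 0,"wy": 0,"wz": 0},{"x": -0.555,"y": 0.002,"z": 0.28,"wx": 0,"wy": 0,"wz": 0},{"x": -0.555,"y": 0.002,"z": 0.28,"wx": 0,"wy": 0,"wz": 0}])

```text
t: 8.02
eef_pos: [0.6903, 0.0527, 0.1607]
tool_rot: [0.004, -0.128, 0.992, -0.001]
contact_force: [6.5, -1.3, 5.5]
gripper_width: 0.291
```

```bash
python3 - <<'E'
from h import *
p,r,o=pose();print(o['t'],p,o['gripper_width'],o['contact_force'],r.as_matrix().round(3).tolist())
u=np.array([np.cos(.258),np.sin(.258),0]);c=np.array([.5396,.0142,.111])+.05*u
g=p-r.as_matrix()[:,2]*.0187; d=g-c; a0=np.arctan2(d[2],-d@u);L=np.hypot(d[2],d@u);print('a0',a0,'L',L)
E
```

```text
8.0167 [0.69027769 0.05274397 0.16066965] 0.29088615385238864 [ 6.48584441 -1.34503791  5.45863045] [[-0.967, -0.254, 0.009], [-0.254, 0.967, -0.001], [-0.008, -0.003, -1.0]]
a0 2.566040271196913 L 0.12560933889554865
```

Emit:
jog_arm(plan=[{"x": -0.005,"y": 0,"z": 0.01,"wx": 0,"wy": 0,"wz": 0},{"x": -0.01,"y": 0,"z": 0.02,"wx": 0,"wy": 0,"wz": 0},{"x": -0.015,"y": 0,"z": 0.03,"wx": 0,"wy": 0,"wz": 0},{"x": -0.015,"y": 0,"z": 0.03,"wx": 0,"wy": 0,"wz": 0}])

```text
t: 8.35
eef_pos: [0.6931, 0.0534, 0.1566]
tool_rot: [0.004, -0.128, 0.992, -0.001]
contact_force: [-4.6, -0.6, 14.1]
gripper_width: 0.292
```

Force is now about 14 N against the motion, so the strap is at its stop. I'll release, rise and go over to the cap.

Emit:
jog_arm(plan=[{"x": 0.01,"y": 0,"z": -0.02,"wx": 0,"wy": 0,"wz": 0},{"x": 0.01,"y": 0,"z": -0.02,"wx": 0,"wy": 0,"wz": 0},{"x": 0.01,"y": 0,"z": -0.02,"wx": 0,"wy": 0,"wz": 0},{"x": 0.01,"y": 0,"z": -0.02,"wx": 0,"wy": 0,"wz": 0},{"x": 0.01,"y": 0,"z": -0.1,"wx": 0,"wy": 0,"wz": 0},{"x": 0.01,"y": 0,"z": -0.25,"wx": 0,"wy": 0,"wz": 0},{"x": 0.01,"y": 0,"z": -0.4,"wx": 0,"wy": 0,"wz": 0},{"x": 0.01,"y": 0,"z": -0.55,"wx": 0,"wy": 0,"wz": 0},{"x": 0.05,"y": 0,"z": -0.7,"wx": 0,"wy": 0,"wz": 0},{"x": 0.1,"y": 0,"z": -0.75,"wx": 0,"wy": 0,"wz": 0},{"x": 0.1,"y": 0,"z": -0.75,"wx": 0,"wy": 0,"wz": 0}], hand=0.3)

```text
t: 9.27
eef_pos: [0.6727, 0.0474, 0.3095]
tool_rot: [0.007, -0.127, 0.992, -0.0]
contact_force: [0.3, -0.8, -1.2]
gripper_width: 0.65
```

```bash
python3 - <<'E'
from h import *
p,r,o=pose();print(o['t'],p)
print(rows(p,r,[.53,-.36,.30],down(.258+np.pi/2)),rows(p,r,[.53,-.36,.30],down(np.pi/2)))
E
```

```text
9.2667 [0.67265523 0.04736503 0.30954361]
(array([ 1.2053, -1.7904,  0.0361]), array([-0.0008,  0.0042, -0.0008])) (array([ 1.2053, -1.7904,  0.0361]), array([-0.0002,  0.0043,  0.0813]))
```

Emit:
jog_arm(plan=[{"x": 0.1,"y": -0.15,"z": 0,"wx": 0,"wy": 0.001,"wz": 0},{"x": 0.2,"y": -0.3,"z": 0,"wx": 0,"wy": 0.002,"wz": 0},{"x": 0.3,"y": -0.45,"z": 0,"wx": 0,"wy": 0.004,"wz": 0},{"x": 0.4,"y": -0.6,"z": 0,"wx": 0,"wy": 0.004,"wz": 0},{"x": 0.5,"y": -0.75,"z": 0,"wx": 0,"wy": 0.004,"wz": 0},{"x": 0.6,"y": -0.9,"z": 0,"wx": 0,"wy": 0.004,"wz": 0},{"x": 0.6,"y": -0.9,"z": 0,"wx": 0,"wy": 0.004,"wz": 0}])

```text
t: 9.85
eef_pos: [0.5976, -0.1662, 0.307]
tool_rot: [-0.002, -0.122, 0.993, -0.003]
contact_force: [-0.4, -2.9, 1.9]
gripper_width: 0.649
```

Emit:
jog_arm(plan=[{"x": 0.1,"y": -0.15,"z": 0,"wx": 0,"wy": 0,"wz": 0.02},{"x": 0.2,"y": -0.3,"z": 0,"wx": 0,"wy": 0,"wz": 0.04},{"x": 0.3,"y": -0.45,"z": 0,"wx": 0,"wy": 0,"wz": 0.06},{"x": 0.4,"y": -0.6,"z": 0,"wx": 0,"wy": 0,"wz": 0.08},{"x": 0.5,"y": -0.75,"z": 0,"wx": 0,"wy": 0,"wz": 0.08},{"x": 0.6,"y": -0.9,"z": 0,"wx": 0,"wy": 0,"wz": 0.08},{"x": 0.6,"y": -0.9,"z": 0,"wx": 0,"wy": 0,"wz": 0.08},{"x": 0.6,"y": -0.9,"z": 0,"wx": 0,"wy": 0,"wz": 0.08}], hand=1)

```text
t: 10.52
eef_pos: [0.5224, -0.372, 0.3065]
tool_rot: [-0.003, 0.006, 1.0, -0.003]
contact_force: [-0.1, 0.4, -0.1]
gripper_width: 1.0
```

```bash
python3 look.py w5 cap cap_rim cap_grip;python3 - <<'E'
from h import *
import pickle
k,D=pickle.load(open('w5.pkl','rb'))
for n,z in(('cap',0),('cap_rim',.018),('cap_grip',.046)):
    print(n,[onz(k,l,z).round(4).tolist() for l,c in D[n]])
E
```

```text
w5 t 10.5167 [ 0.5224 -0.372   0.3065] [ 0.013  1.    -0.006] F [-0.1  0.4 -0.1]
cap [([230.6, 111.4], 0.79), ([374.1, 202.5], 0.78), ([244.9, 193.0], 0.77)]
cap_rim [([382.1, 213.0], 0.97), ([241.9, 191.7], 0.79), ([394.2, 21.3], 0.74), ([226.6, 114.8], 0.63)]
cap_grip [([239.1, 199.5], 0.89), ([223.7, 112.2], 0.86), ([393.9, 227.5], 0.72)]
cap [[0.4802, -0.3979], [0.6094, -0.1978], [0.593, -0.3813]]
cap_rim [[0.6182, -0.1921], [0.585, -0.3849], [0.3794, -0.2044], [0.4828, -0.402]]
cap_grip [[0.5861, -0.3877], [0.477, -0.4031], [0.6274, -0.1859]]
```

View pics/w5.png

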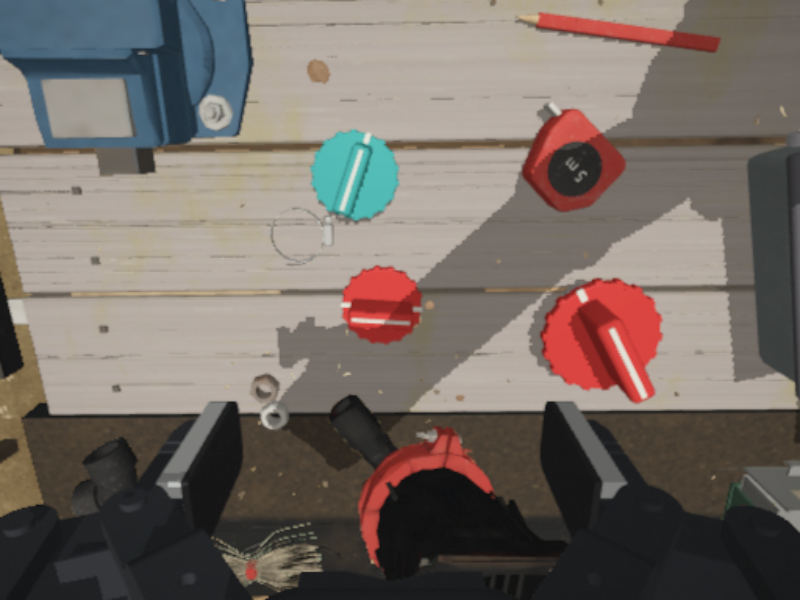

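```bash
python3 - <<'E'
from h import *
import pickle
k,D=pickle.load(open('w5.pkl','rb'));k3,_=pickle.load(open('w3.pkl','rb'))
e=[np.array(q)*.64-.2 for q in((352,319.5),(409,323))]
a,b=[onz(k,q,.061) for q in e];print(a,b,(a+b)/2,np.linalg.norm(b-a),np.arctan2(*(b-a)[::-1]))
l=[onz(k,np.array(q)*.64-.2,.0075) for q in((344,305),(419,309))];print(l,(l[0]+l[1])/2)
print('disc top',onz(k,np.array((381.5,305))*.64-.2,.022))
p,r,o=pose();print(np.round(o['q'],2))
for th in(-.07,np.pi-.07):print(rows(p,r,[.588,-.385,.22],down(th)))
E
```

```text
[ 0.58680834 -0.40444239] [ 0.59027569 -0.35940194] [ 0.58854202 -0.38192217] 0.045173714161538175 1.4939647045405418
[array([ 0.59302869, -0.41590527]), array([ 0.59757256, -0.34908312])] [ 0.59530062 -0.3824942 ]
disc top [ 0.58840868 -0.38205196]
[ 0.02  0.42  0.69  1.58 -0.28  1.24  2.32]
(array([-0.3137, -0.0826,  0.4355]), array([-2.000e-03,  3.000e-04,  5.208e-01]))
(array([-0.3137, -0.0826,  0.4355]), array([-3.000e-04, -1.900e-03, -4.792e-01]))
```

The small cap is at about (.589,-.382), with its bar nearly along world y. The larger red and turquoise caps stand well clear. I'll turn the jaws about 94° clockwise over it.

Emit:
jog_arm(plan=[{"x": -0.05,"y": -0.01,"z": 0,"wx": 0,"wy": 0,"wz": 0.039},{"x": -0.1,"y": -0.02,"z": 0,"wx": 0,"wy": 0,"wz": 0.078},{"x": -0.15,"y": -0.03,"z": 0.05,"wx": 0,"wy": 0,"wz": 0.117},{"x": -0.2,"y": -0.04,"z": 0.1,"wx": 0,"wy": 0,"wz": 0.156},{"x": -0.25,"y": -0.05,"z": 0.15,"wx": 0,"wy": 0,"wz": 0.195},{"x": -0.3,"y": -0.06,"z": 0.2,"wx": 0,"wy": 0,"wz": 0.234},{"x": -0.32,"y": -0.067,"z": 0.25,"wx": 0,"wy": 0,"wz": 0.273},{"x": -0.32,"y": -0.067,"z": 0.3,"wx": 0,"wy": 0,"wz": 0.312},{"x": -0.32,"y": -0.067,"z": 0.3,"wx": 0,"wy": 0,"wz": 0.351},{"x": -0.32,"y": -0.067,"z": 0.3,"wx": 0,"wy": 0,"wz": 0.39},{"x": -0.32,"y": -0.067,"z": 0.3,"wx": 0,"wy": 0,"wz": 0.42},{"x": -0.32,"y": -0.067,"z": 0.3,"wx": 0,"wy": 0,"wz": 0.42}])

```text
t: 11.72
eef_pos: [0.5905, -0.3797, 0.2461]
tool_rot: [-0.001, 0.615, 0.789, -0.003]
contact_force: [-0.7, 0.5, 0.0]
gripper_width: 0.997
```

```bash
python3 - <<'E'
from h import *
p,r,o=pose();print(np.round(o['q'],2),p)
print(rows(p,r,[.589,-.382,.20],down(1.494-np.pi/2)))
E
```

```text
[-0.1   0.69  0.96  1.51 -0.57  1.25  1.18] [ 0.59050129 -0.37968685  0.2461218 ]
(array([-0.0088, -0.0089,  0.2307]), array([-0.0015,  0.0011,  0.1028]))
```

Emit:
jog_arm(plan=[{"x": -0.009,"y": -0.009,"z": 0.03,"wx": -0.001,"wy": 0.001,"wz": 0.039},{"x": -0.009,"y": -0.009,"z": 0.06,"wx": -0.001,"wy": 0.001,"wz": 0.078},{"x": -0.009,"y": -0.009,"z": 0.1,"wx": -0.0015,"wy": 0.001,"wz": 0.103},{"x": -0.009,"y": -0.009,"z": 0.1,"wx": -0.0015,"wy": 0.001,"wz": 0.103},{"x": -0.009,"y": -0.009,"z": 0.1,"wx": -0.0015,"wy": 0.001,"wz": 0.103}])

```text
t: 12.13
eef_pos: [0.5895, -0.3807, 0.2255]
tool_rot: [-0.001, 0.732, 0.681, -0.0]
contact_force: [-0.6, 0.1, 0.3]
gripper_width: 1.006
```

```bash
python3 look.py w6 cap cap_rim cap_grip;python3 - <<'E'
from h import *
import pickle
k,D=pickle.load(open('w6.pkl','rb'));k5,D5=pickle.load(open('w5.pkl','rb'))
for n,z in(('cap',0),('cap_rim',.018),('cap_grip',.046)):
    print(n,[onz(k,l,z).round(4).tolist() for l,c in D[n]])
for n,i in (('cap',2),('cap_rim',1),('cap_grip',0)):
    for l,c in D[n]: print(n,*tri([(k,l),(k5,D5[n][i][0])]))
E
```

```text
w6 t 12.1333 [ 0.5895 -0.3807  0.2255] [ 0.997 -0.071 -0.001] F [-0.6  0.1  0.3]
cap [([155.8, 182.7], 0.86), ([249.3, 158.0], 0.7)]
cap_rim [([245.6, 160.6], 0.88), ([150.6, 186.5], 0.65)]
cap_grip [([141.6, 193.9], 0.85), ([245.7, 166.2], 0.67)]
cap [[0.4793, -0.4038], [0.5884, -0.3826]]
cap_rim [[0.5846, -0.381], [0.4786, -0.4025]]
cap_grip [[0.4776, -0.4013], [0.5852, -0.38]]
cap [ 0.53368095 -0.36718367  0.1624441 ] [[7.1, 14.6], [10.8, -4.7]]
cap [ 0.58891084 -0.38053978  0.01124947] [[0.3, 0.4], [0.3, -0.2]]
cap_rim [ 0.58533371 -0.38348812  0.01426692] [[0.9, 1.4], [1.1, -0.7]]
cap_rim [ 0.53109539 -0.36915113  0.16575943] [[7.5, 15.7], [11.6, -5.0]]
cap_grip [ 0.53134023 -0.36950434  0.18391855] [[9.0, 19.6], [14.1, -6.0]]
cap_grip [ 0.58658344 -0.38488432  0.03951211] [[1.8, 3.0], [2.3, -1.4]]
```

View pics/w6.png

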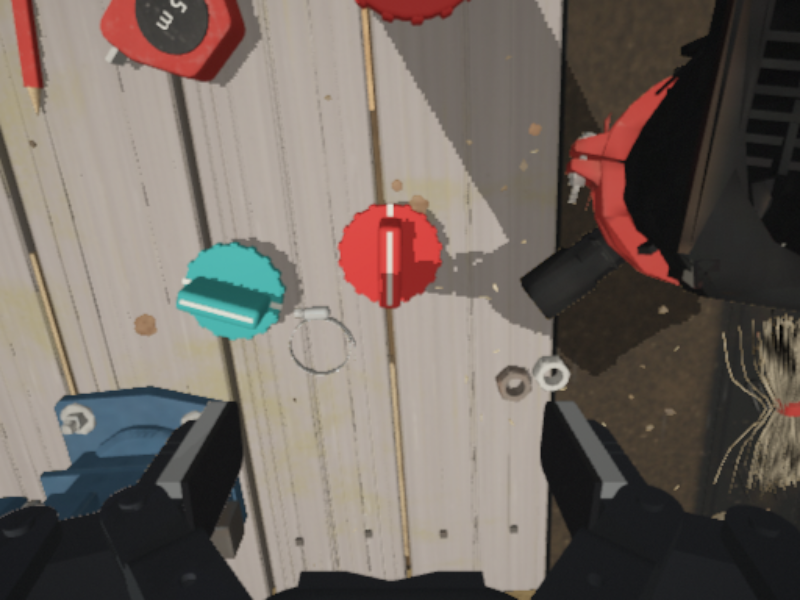

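```bash
python3 - <<'E'
from h import *
import pickle
k,D=pickle.load(open('w6.pkl','rb'))
print(k['cx'],k['cy'])
c=lambda u,v,z:onz(k,np.array((u,v))*.64-.2,z)
print('disc',c(390,254,.026),'lug',c(390,208,.0075),'line',c(390,232,.061),c(389.5,303,.061),c(389.7,267.5,.061))
p,r,o=pose();print(rows(p,r,[.587,-.382,.032],down(1.494-np.pi/2)))
E
```

```text
250.0776957529299 191.20339727158444
disc [ 0.58869921 -0.38128431] lug [ 0.59066151 -0.35356582] line [ 0.59038788 -0.35940711] [ 0.58685459 -0.40375287] [ 0.58863061 -0.38108123]
(array([-9.00e-04, -1.32e-02,  9.74e-01]), array([0.0003, 0.0001, 0.0006]))
```

Emit:
jog_arm(plan=[{"x": -0.002,"y": -0.004,"z": 0.12,"wx": 0,"wy": 0,"wz": 0},{"x": -0.002,"y": -0.004,"z": 0.26,"wx": 0,"wy": 0,"wz": 0},{"x": -0.002,"y": -0.004,"z": 0.4,"wx": 0,"wy": 0,"wz": 0},{"x": -0.002,"y": -0.004,"z": 0.54,"wx": 0,"wy": 0,"wz": 0},{"x": -0.002,"y": -0.004,"z": 0.66,"wx": 0,"wy": 0,"wz": 0},{"x": -0.002,"y": -0.004,"z": 0.76,"wx": 0,"wy": 0,"wz": 0},{"x": -0.002,"y": -0.004,"z": 0.85,"wx": 0,"wy": 0,"wz": 0},{"x": -0.002,"y": -0.004,"z": 0.92,"wx": 0,"wy": 0,"wz": 0},{"x": -0.002,"y": -0.004,"z": 0.965,"wx": 0,"wy": 0,"wz": 0},{"x": -0.002,"y": -0.004,"z": 0.967,"wx": 0,"wy": 0,"wz": 0},{"x": -0.002,"y": -0.004,"z": 0.967,"wx": 0,"wy": 0,"wz": 0}], hand=0.2)

```text
t: 13.25
eef_pos: [0.589, -0.3826, 0.0338]
tool_rot: [0.001, 0.733, 0.68, 0.0]
contact_force: [0.1, -0.2, 0.5]
gripper_width: 0.607
```

Emit:
jog_arm(plan=[{"x": 0,"y": 0,"z": 0,"wx": 0,"wy": 0,"wz": 0},{"x": 0,"y": 0,"z": 0,"wx": 0,"wy": 0,"wz": 0},{"x": 0,"y": 0,"z": 0,"wx": 0,"wy": 0,"wz": 0},{"x": 0,"y": 0,"z": 0,"wx": 0,"wy": 0,"wz": 0},{"x": 0,"y": 0,"z": 0,"wx": 0,"wy": 0,"wz": 0},{"x": 0,"y": 0,"z": 0,"wx": 0,"wy": 0,"wz": 0},{"x": 0,"y": 0,"z": 0,"wx": 0,"wy": 0,"wz": 0},{"x": 0,"y": 0,"z": 0,"wx": 0,"wy": 0,"wz": 0}], hand=-1, grip_force=70)

```text
t: 13.92
eef_pos: [0.5894, -0.3831, 0.0348]
tool_rot: [0.001, 0.733, 0.68, 0.0]
contact_force: [0.6, 0.6, 6.0]
gripper_width: 0.153
```

```bash
python3 - <<'E'
from h import *
p,r,o=pose();print(o['t'],np.round(o['q'],2),p,r.as_matrix().round(3).tolist(),o['gripper_width'],o['contact_force'])
th=.258+np.pi/2
print(rows(p,r,[.5396,.0142,.25],down(th)))
E
```

```text
13.9167 [-0.04  0.92  0.85  1.65 -0.82  0.96  1.04] [ 0.58940713 -0.38307688  0.03483798] [[0.074, 0.997, 0.002], [0.997, -0.074, -0.001], [-0.001, 0.003, -1.0]] 0.15289621357372415 [0.64547787 0.57681463 5.99736611]
(array([ 1.961 , -0.3933, -1.0792]), array([ 2.000e-04,  1.000e-03, -6.058e-01]))
```

Bar gripped: 13 mm measured against 14 mm nominal. I'll lift, travel and turn.

Emit:
jog_arm(plan=[{"x": 0,"y": 0,"z": -0.08,"wx": 0,"wy": 0,"wz": 0},{"x": 0,"y": 0,"z": -0.2,"wx": 0,"wy": 0,"wz": 0},{"x": 0,"y": 0,"z": -0.35,"wx": 0,"wy": 0,"wz": 0},{"x": 0,"y": 0,"z": -0.5,"wx": 0,"wy": 0,"wz": -0.035},{"x": 0.05,"y": -0.01,"z": -0.65,"wx": 0,"wy": 0,"wz": -0.07},{"x": 0.15,"y": -0.03,"z": -0.8,"wx": 0,"wy": 0,"wz": -0.105},{"x": 0.28,"y": -0.055,"z": -0.95,"wx": 0,"wy": 0,"wz": -0.14},{"x": 0.42,"y": -0.085,"z": -1,"wx": 0,"wy": 0,"wz": -0.175},{"x": 0.56,"y": -0.11,"z": -1,"wx": 0,"wy": 0,"wz": -0.21},{"x": 0.7,"y": -0.14,"z": -1,"wx": 0,"wy": 0,"wz": -0.245},{"x": 0.84,"y": -0.17,"z": -1,"wx": 0,"wy": 0,"wz": -0.28},{"x": 0.96,"y": -0.195,"z": -1,"wx": 0,"wy": 0,"wz": -0.3}])

```text
t: 14.92
eef_pos: [0.5635, -0.1864, 0.2351]
tool_rot: [0.001, 0.341, 0.94, 0.0]
contact_force: [-0.2, -0.4, -2.5]
gripper_width: 0.151
```

```bash
python3 - <<'E'
from h import *
p,r,o=pose();print(o['t'],np.round(o['q'],2),p,o['gripper_width'],o['contact_force'])
print(rows(p,r,[.5396,.0142,.23],down(.258+np.pi/2)))
E
```

```text
14.9167 [-0.43  0.45  0.87  1.8  -0.39  1.08  1.46] [ 0.56351132 -0.18643555  0.23509798] 0.15085613516436303 [-0.21909924 -0.43270368 -2.52034826]
(array([0.7355, 0.6926, 0.0249]), array([ 1.000e-04,  8.000e-04, -3.039e-01]))
```

Emit:
jog_arm(plan=[{"x": 0.08,"y": 0.075,"z": 0,"wx": 0,"wy": 0,"wz": -0.035},{"x": 0.16,"y": 0.15,"z": 0,"wx": 0,"wy": 0,"wz": -0.07},{"x": 0.25,"y": 0.235,"z": 0,"wx": 0,"wy": 0,"wz": -0.105},{"x": 0.34,"y": 0.32,"z": 0,"wx": 0,"wy": 0,"wz": -0.14},{"x": 0.43,"y": 0.405,"z": 0,"wx": 0,"wy": 0,"wz": -0.175},{"x": 0.52,"y": 0.49,"z": 0,"wx": 0,"wy": 0,"wz": -0.21},{"x": 0.61,"y": 0.575,"z": 0.02,"wx": 0,"wy": 0,"wz": -0.245},{"x": 0.69,"y": 0.65,"z": 0.025,"wx": 0,"wy": 0.001,"wz": -0.28},{"x": 0.735,"y": 0.693,"z": 0.025,"wx": 0,"wy": 0.001,"wz": -0.304},{"x": 0.735,"y": 0.693,"z": 0.025,"wx": 0,"wy": 0.001,"wz": -0.304},{"x": 0.735,"y": 0.693,"z": 0.025,"wx": 0,"wy": 0.001,"wz": -0.304}])

```text
t: 15.83
eef_pos: [0.5395, 0.014, 0.2304]
tool_rot: [-0.0, -0.128, 0.992, 0.0]
contact_force: [0.4, -0.2, -2.3]
gripper_width: 0.147
```

```bash
python3 look.py w7 neck_mouth cap cap_rim cap_grip hasp_end hasp_hinge reservoir;python3 - <<'E'
from h import *
import pickle
k,D=pickle.load(open('w7.pkl','rb'))
for n,z in(('neck_mouth',.105),('cap_grip',.23+.0187)):
    print(n,[onz(k,l,z).round(4).tolist() for l,c in D[n]])
p,r,o=pose();print(np.round(o['q'],2),rows(p,r,[.5396,.0142,.15],down(.258+np.pi/2)))
E
```

```text
w7 t 15.8333 [0.5395 0.014  0.2304] [-0.254  0.967  0.   ] F [ 0.4 -0.2 -2.3]
neck_mouth [([247.2, 181.4], 0.58)]
cap [([250.1, 228.2], 0.9), ([54.3, 172.0], 0.79)]
cap_rim [([42.7, 175.1], 0.8)]
cap_grip [([245.7, 272.9], 0.97), ([19.9, 190.3], 0.79)]
hasp_end []
hasp_hinge [([247.2, 182.1], 0.75)]
reservoir [([249.2, 156.3], 0.96)]
neck_mouth [[0.5398, 0.0123]]
cap_grip [[0.5366, 0.012], [0.523, -0.0826]]
[-0.66  0.29  0.64  1.91 -0.21  1.    1.9 ] (array([-3.000e-04,  3.500e-03,  4.001e-01]), array([ 0.0001, -0.0001, -0.0004]))
```

View pics/w7.png

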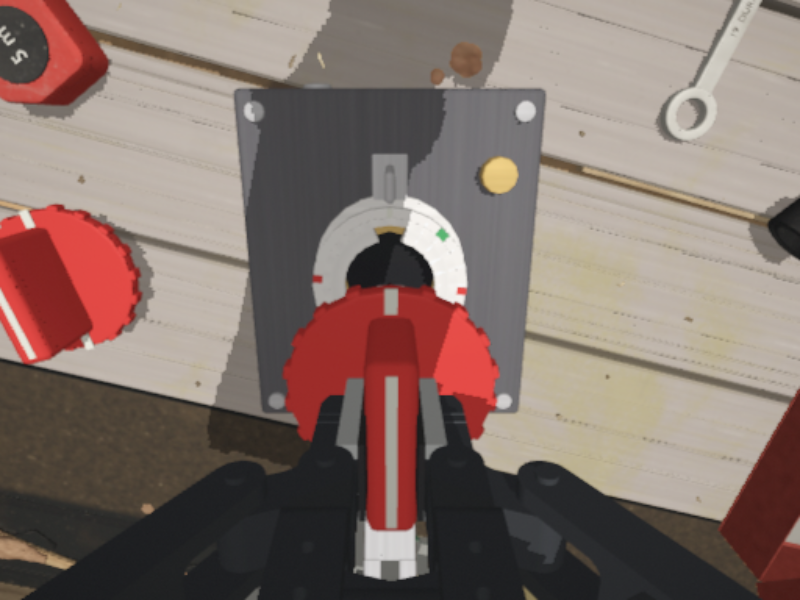

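The cap is held with its bar along the reservoir's x. Its centre column at 390 lines up with the neck and staple. The strap is out of view, fully back behind the cap. Next I'll check the offset along the bar.

```bash
python3 - <<'E'
from h import *
import pickle
from scipy.optimize import least_squares
k,D=pickle.load(open('w7.pkl','rb'))
c=lambda u,v,z:onz(k,np.array((u,v))*.64-.2,z)
X=np.array([c(253,111,.072),c(526,111,.072),c(504,401,.072),c(277,401,.072)]);print('centre from bolts',X.mean(0),np.linalg.norm(X[1]-X[0]),np.linalg.norm(X[2]-X[1]))
u=np.array([np.cos(.258),np.sin(.258)]);v=np.array([-u[1],u[0]]);T=np.array([.5395,.014])
t=np.linspace(0,2*np.pi,721)
def ext(dx,z):
    q=np.array([proj(k,np.append(T+u*(dx+.034*np.cos(a))+v*.034*np.sin(a),z)) for a in t]);q=(q+.2)/.64
    return np.array([q[:,1].min(),q[:,0].min(),q[:,0].max()])
for z0 in(.2216,.217,.226):
    print(z0,[ (dx,ext(dx,z0).round(0).tolist()) for dx in(-.004,0,.004)])
s=least_squares(lambda p:ext(p[0]/1000,p[1]/1000)-[288,285,498],[0,221]);print(s.x,s.fun)
# line on bar top: front/back ends
for z in (.2304+.02,.2304+.026):print(z,(c(391,377,z)-T)@u,(c(391,527,z)-T)@u)
E
```

```text
centre from bolts [0.54040209 0.01434566] 0.14740821129473758 0.17692480529508822
0.2216 [(-0.004, [277.0, 283.0, 495.0]), (0, [289.0, 284.0, 494.0]), (0.004, [302.0, 285.0, 494.0])]
0.217 [(-0.004, [272.0, 286.0, 492.0]), (0, [285.0, 286.0, 492.0]), (0.004, [297.0, 287.0, 491.0])]
0.226 [(-0.004, [281.0, 280.0, 498.0]), (0, [294.0, 281.0, 497.0]), (0.004, [307.0, 282.0, 496.0])]
[ -0.92391947 223.18637685] [ 0.00787828 -2.47462087 -2.58087876]
0.2504 -0.019257036239913563 0.028960646830717515
0.2564 -0.02233080424287261 0.023530538599654538
```

Emit:
jog_arm(plan=[{"x": -0.003,"y": 0.001,"z": 0.1,"wx": 0,"wy": 0,"wz": 0},{"x": -0.003,"y": 0.001,"z": 0.2,"wx": 0,"wy": 0,"wz": 0},{"x": -0.003,"y": 0.001,"z": 0.3,"wx": 0,"wy": 0,"wz": 0},{"x": -0.003,"y": 0.001,"z": 0.38,"wx": 0,"wy": 0,"wz": 0},{"x": -0.003,"y": 0.001,"z": 0.41,"wx": 0,"wy": 0,"wz": 0},{"x": -0.003,"y": 0.001,"z": 0.43,"wx": 0,"wy": 0,"wz": 0},{"x": -0.003,"y": 0.001,"z": 0.45,"wx": 0,"wy": 0,"wz": 0},{"x": -0.003,"y": 0.001,"z": 0.47,"wx": 0,"wy": 0,"wz": 0},{"x": -0.003,"y": 0.001,"z": 0.47,"wx": 0,"wy": 0,"wz": 0}])

```text
t: 16.98
eef_pos: [0.5403, 0.0139, 0.136]
tool_rot: [-0.0, -0.128, 0.992, 0.0]
contact_force: [0.1, -0.0, -1.9]
gripper_width: 0.146
```

Emit:
jog_arm(plan=[{"x": 0,"y": 0.001,"z": 0.01,"wx": 0,"wy": 0,"wz": 0},{"x": 0,"y": 0.001,"z": 0.02,"wx": 0,"wy": 0,"wz": 0},{"x": 0,"y": 0.001,"z": 0.03,"wx": 0,"wy": 0,"wz": 0},{"x": 0,"y": 0.001,"z": 0.04,"wx": 0,"wy": 0,"wz": 0},{"x": 0,"y": 0.001,"z": 0.05,"wx": 0,"wy": 0,"wz": 0},{"x": 0,"y": 0.001,"z": 0.06,"wx": 0,"wy": 0,"wz": 0},{"x": 0,"y": 0.001,"z": 0.068,"wx": 0,"wy": 0,"wz": 0},{"x": 0,"y": 0.001,"z": 0.068,"wx": 0,"wy": 0,"wz": 0}])

```text
t: 17.65
eef_pos: [0.5401, 0.0141, 0.122]
tool_rot: [-0.0, -0.128, 0.992, 0.0]
contact_force: [-0.8, -0.7, -1.4]
gripper_width: 0.152
```

Emit:
jog_arm(plan=[{"x": 0,"y": 0,"z": 0.005,"wx": 0,"wy": 0,"wz": 0},{"x": 0,"y": 0,"z": 0.01,"wx": 0,"wy": 0,"wz": 0},{"x": 0,"y": 0,"z": 0.015,"wx": 0,"wy": 0,"wz": 0},{"x": 0,"y": 0,"z": 0.015,"wx": 0,"wy": 0,"wz": 0}])

```text
t: 17.98
eef_pos: [0.5402, 0.014, 0.1216]
tool_rot: [-0.0, -0.128, 0.992, 0.001]
contact_force: [-11.6, 0.4, 28.4]
gripper_width: 0.15
```

Seated: contact at z .1216 against a predicted .1218. I'll ease off and turn 45° clockwise.

Emit:
jog_arm(plan=[{"x": 0,"y": 0,"z": -0.003,"wx": 0,"wy": 0,"wz": 0},{"x": 0,"y": 0,"z": -0.003,"wx": 0,"wy": 0,"wz": 0.02},{"x": 0,"y": 0,"z": -0.003,"wx": 0,"wy": 0,"wz": 0.045},{"x": 0,"y": 0,"z": -0.003,"wx": 0,"wy": 0,"wz": 0.07},{"x": 0,"y": 0,"z": -0.003,"wx": 0,"wy": 0,"wz": 0.095},{"x": 0,"y": 0,"z": -0.003,"wx": 0,"wy": 0,"wz": 0.12},{"x": 0,"y": 0,"z": -0.003,"wx": 0,"wy": 0,"wz": 0.145},{"x": 0,"y": 0,"z": -0.003,"wx": 0,"wy": 0,"wz": 0.17},{"x": 0,"y": 0,"z": -0.003,"wx": 0,"wy": 0,"wz": 0.195},{"x": 0,"y": 0,"z": -0.003,"wx": 0,"wy": 0,"wz": 0.22},{"x": 0,"y": 0,"z": -0.003,"wx": 0,"wy": 0,"wz": 0.24},{"x": 0,"y": 0,"z": -0.003,"wx": 0,"wy": 0,"wz": 0.24}], grip_force=90)

```text
t: 18.98
eef_pos: [0.5408, 0.0132, 0.1225]
tool_rot: [-0.0, 0.247, 0.969, 0.001]
contact_force: [1.2, -1.9, 0.3]
gripper_width: 0.142
```

```bash
python3 look.py w8 ; python3 - <<'E'
from h import *
p,r,o=pose();y=r.as_matrix()[:,1];print(o['t'],p,'turn from res',np.degrees(.258+np.pi/2-np.arctan2(y[1],y[0])),o['contact_force'],o['torque'],o['gripper_width'],r.as_matrix()[:,2])
im=cams.read_camera("scene");cv2.imwrite('pics/s8.png',cv2.resize(im[130:260,200:370],(680,520),interpolation=2)[:,:,::-1])
E
```

```text
w8 t 18.9833 [0.5408 0.0132 0.1225] [0.48  0.878 0.001] F [ 1.2 -1.9  0.3]
19.0333 [0.54078048 0.01322064 0.12252081] turn from res 43.25040352216403 [ 1.57943803 -2.45324994  0.15577741] [-0.62550993 -0.14578531  0.14206717] 0.14313568627006634 [ 2.17252875e-04  1.21034551e-03 -9.99999244e-01]
```

View pics/w8.png

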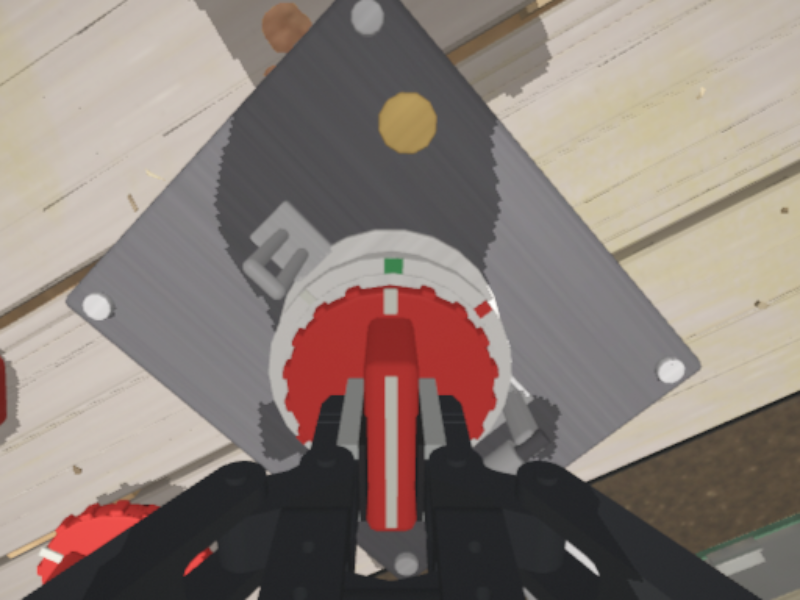

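View pics/s8.png

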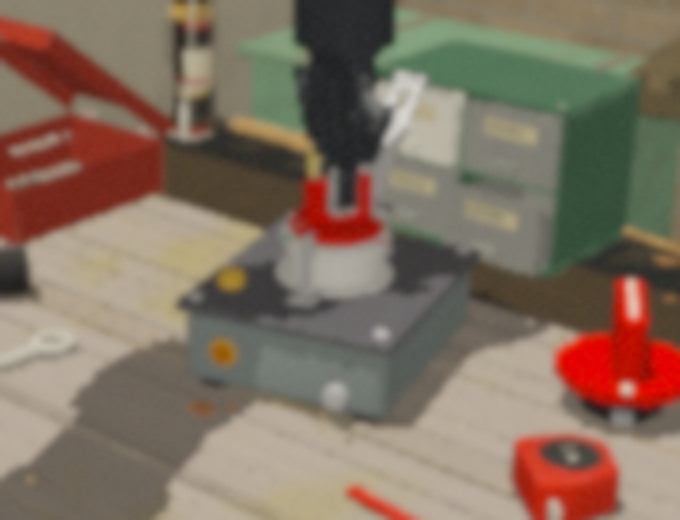

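The disc's white line (391,300) sits 1–2° short of the green mark (393,266), and the strap shows fully back at upper right in the scene view. I'll trim +1.6°.

Emit:
jog_arm(plan=[{"x": 0,"y": 0,"z": 0,"wx": 0,"wy": 0,"wz": 0.005},{"x": 0,"y": 0,"z": 0,"wx": 0,"wy": 0,"wz": 0.01},{"x": 0,"y": 0,"z": 0,"wx": 0,"wy": 0,"wz": 0.01},{"x": 0,"y": 0,"z": 0,"wx": 0,"wy": 0,"wz": 0.01},{"x": 0,"y": 0,"z": 0,"wx": 0,"wy": 0,"wz": 0.01}])

```text
t: 19.5
eef_pos: [0.5408, 0.0132, 0.1225]
tool_rot: [-0.0, 0.261, 0.965, 0.001]
contact_force: [-0.0, -2.6, 0.3]
gripper_width: 0.147
```

```bash
python3 - <<'E'
from h import *
for i in range(2):
    p,r,o=pose();y=r.as_matrix()[:,1];print(o['t'],p,'turn',np.degrees(.258+np.pi/2-np.arctan2(y[1],y[0])),o['contact_force'],o['torque'],o['gripper_width'])
    im=cams.read_camera("wrist")
hsv=cv2.cvtColor(im,cv2.COLOR_RGB2HSV)[150:210,200:300]
g=np.argwhere((hsv[...,0]>45)&(hsv[...,0]<85)&(hsv[...,1]>110));print('green col,row',g.mean(0)[::-1]+[200,150],len(g))
w=np.argwhere(hsv[36:49,:,1]<90);w=w[(w[:,1]>30)&(w[:,1]<70)];print('white line col,row',w.mean(0)[::-1]+[200,186],len(w))
E
```

```text
19.5 [0.54077054 0.0131812  0.12252857] turn 44.987020800626446 [-0.01612849 -2.55142427  0.34255267] [-0.53784666 -0.10243506  0.10489704] 0.14720549847436573
19.55 [0.54075848 0.0131915  0.12251552] turn 44.990609744910785 [ 0.67471526 -2.47843027 -0.60798513] [-0.58291354 -0.15190771  0.10036964] 0.14891268702783994
green col,row [249.55555556 169.55555556] 81
white line col,row [250. 192.] 117
```

The white line is at column 250.0 and the green mark at 249.6, so they line up. Handing in with the grip held.

```bash
python3 -c "
from station import bot
print(bot.hand_in())"
```

```text
the job is handed in; nothing more can be done
None
```

I handed the job in at about 19.6 s of the 66 s allowed, with the small red cap in the neck, turned to the green marks and still gripped at 90 N.

- **Hasp:** I pinched the rolled end and swung the strap over until it met its stop, where about 14 N resisted further motion. The later scene picture shows it leaning back.
- **Cap:** It went in with the lugs through the slots and no contact on the way down. The disc seated at z = 0.1216, against a predicted 0.1218. I then eased it up about 1 mm, inside the 2 mm of play, before turning.
- **Turn:** The first turn measured 43.3°, short of the marks, so I trimmed it to 45.0°. In the last picture the cap's white line is at column 250.0 and the green mark at 249.6. About 0.10 N m of spring push was felt, so the follower is engaged and well short of the lock pins.

**Failed or off:**
- My first three move calls were refused because rows need all six keys; nothing moved.
- Seating briefly pressed the cap onto the lip with about 31 N (wrist force).
- Closing on the cap gave about 6 N upward.
- After the turn the wrist reads a small sideways force, about 2.5 N.

The other things on the bench were not touched.

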